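# Set the ratchet to tighten and turn the clamp nut

### The arm

A 6-joint arm with a two-finger parallel gripper is mounted at the origin on the work surface. World frame = base frame: x ahead of the robot, y to its left, z up, the work surface at z = 0. Lengths are in m, angles in rad, forces in N, time in s.
With the tool pointing down it reaches from about 0.325 to 0.775 m from the base axis. Payload 9.3 kg.
Tool frame: the origin (TCP) lies midway between the tips of the shut fingers; the grasp point (between the pads) lies 19 mm behind it; z points along the fingers, y is the line along which they close (so a half turn about z gives the same grasp; the last joint's range is limited). The gripper opens to 85 mm and grips with 20 to 120 N. Pads are 22 mm wide; open, the fingers measure 114 mm over their backs; the gripper's body (76 mm by 85 mm) begins 54 mm behind the grasp point. The pads swing forward as they close: fully open they stand 13 mm farther back than shut.
Start: joints at [-0.153, 0.259, 0.021, 1.334, 0, 1.418], TCP at [0.55, -0, 0.231] pointing down, gripper open.
Joint ranges: [-3.04, 3.04], [-0.91, 1.82], [-1.04, 1.36], [-1.92, 1.95], [-1.52, 1.45], [-3.14, 3.14]. Speed limits (rad/s): [2.22, 2.22, 2.79, 3.14, 3.14, 3.14].

### API

Orientations are given as [roll, pitch, yaw] about the fixed x, y, z axes, in that order (R = Rz(yaw) Ry(pitch) Rx(roll)).
In Python, from cell import robot, camera, close_job gives the robot as it stands. The module is installed in compiled form; this text tells all that it offers.
- The arm moves only by the tool arm_command, never from a script. Its argument "moves" is text: rows parted by semicolons, each of 7 numbers parted by spaces: the turn, a rotation vector about the world's x, y, z in rad, then the shift along the world's x, y, z in cm, then the finger opening in cm, from 0 to 8.54. In form: rx ry rz x y z jaw; .... A call has exactly 8 rows; each row is the pose to reach, as a shift and turn from the pose commanded when the call began; what a row does not reach only later rows make up. A row lasts 1/8 s, in which the tool goes at most 62.5 mm and 10.7 degrees, less where a joint would pass 70% of its speed; a pose out of reach is approached as far as the arm can. A call with a gripper value outside its range is refused whole. The fingers move at their own pace and stop on an object; the grip force is fixed at half the most. Time passes only in rows, so rows that repeat a pose let the fingers close, or fill a call up. It gives the time, the measured TCP pose, the force, the opening and the grip force at its end, in the units of the state.
- robot.observe(): the state, without advancing time (a new reading comes with each control period).
- camera(name): name is "scene" or "side" or "wrist"; returns a dict with "frame" (480x640x3 uint8, blue, green, red), "camera_matrix" (3x3 intrinsics, pixels), "T" (4x4, takes a point from camera to world coordinates). Camera axes: x right, y up, looking along -z (the intrinsics and any distortion apply to the point x, -y, -z); pixel columns grow to the right and rows downward; lengths in m; the calibration is good to about 2 mm. The wrist camera is an equidistant fisheye: a pixel r from the principal point sees the ray r / f radians off the axis. A picture is of the moment at which its call begins. There is no depth.
- close_job(): hands the job in; it is judged then, once.
The state is a dict: "t": time; "joints": joint angles; "qvel": joint speeds; "joint_torque": joint torques, N m; "ee_pos": TCP position; "ee_rot": TCP orientation; "wrist_force": force on the tool from outside, world axes, zero at the start; "wrist_torque": the same for the moment, N m; "grip_width": finger opening in m; "grip_force": force on a finger pad.
Only numpy, scipy, OpenCV 4.12 (cv2) and the standard library are available. Lean on these libraries where they do the work, as an engineer would, in place of code of your own. Each camera call takes 0.05 s, during which the arm holds its last target. There are 200 camera calls.

### The job

The strap clamp holding the rusty pipe tee is loose, and the ratchet on its nut is set to loosen. Flip the red pawl lever on the ratchet's head fully over to its clockwise side, then swing the blue handle clockwise (seen from above) by about 60 degrees, to lie over the yellow stripe, so that the nut turns with it. Do not loosen the nut, and leave the spare ratchet alone.

Things in the scene. Friction and masses are not known exactly. Their poses are not given: they have to be found in the camera images.
- lever_tip (a point): Centre of the pawl lever's upright round red thumb pin (12 mm thick, 34 tall), 18 mm above the head's flat top; the lever's arm under it is 5 mm high. The lever pivots 34 mm from the nut's axis, on the handle's centre line; the pin is 29 mm beyond. It swings 0.6 rad (pin 16 mm) to either side between stops, about 1.5 N, no spring. It starts counter-clockwise; over 9 N at a stop turns the ratchet.
- handle_grip (a point): Middle of the ratchet's blue round grip, 24 mm thick, 110 long, level, 84 mm above the bench, free below to the 12 mm plate. The nut's upright axis is 150 mm back along its -x; z is up, so +y is the counter-clockwise side. About 8 N here turns handle and nut; both stay where left. Play 5 degrees (45 if it was slipped before). The clamp lies beyond the head and below its top; head 74 mm wide.
- nut (a joint): Angle (rad) of the brass hexagon nut with a white mark in the middle of the ratchet head, standing 11 mm above its top. 0 at the start, positive clockwise seen from above (tightening). The ratchet drives it only towards the side to which the lever leans; the other way it slips and friction holds the nut.
- spare: Bystander: a similar loose ratchet with a blue grip but a black lever, lying on the bench. Origin at the underside of its 74 mm head; handle along its x to 215 mm; 26 mm high, its lever 35 mm higher.

How it is judged:
On the way, in this order (a step that is already met when the one before it is completed fails the run):
1. the red lever is over on the clockwise side (thumb pin at least 11 mm to that side of the handle's centre line) while the nut has turned less than 17 degrees (y of lever_tip in the frame of handle_grip below -0.011 m and value of joint nut below 0.3 rad), for 0.1 s.
2. the nut has been turned clockwise by at least 43 degrees (value of joint nut above 0.75 rad), for 0.1 s.
At the end, for the whole second after the job is handed in: The nut is turned clockwise between 43 and 75 degrees from its start and at rest, and the red lever's thumb pin is still at least 8 mm over on the clockwise side of the handle (value of joint nut between 0.75 and 1.31 rad and velocity of joint nut below 0.05 rad/s and y of lever_tip in the frame of handle_grip below -0.008 m); the robot touches nothing.
It fails at once if the nut is turned the loosening way by more than 8 degrees (value of joint nut below -0.14 rad).
It fails at once if the spare ratchet is moved by more than 30 mm (distance of spare from where it was at the start of the episode above 0.03 m).
It also fails if it takes over 48 s, if anything falls off the work surface, if the arm or the gripper's body presses on something with over 40 N, if the wrist force passes 120 N, or if a joint passes its speed limit or range.

## Working session

There is one attempt and no reset: what is moved stays moved. The work goes in short steps, Python scripts to look and compute and a tool call to move; the robot and the scene stay as the last step left them, time stands still between calls to the robot, and variables do not carry over. Pictures are saved under pics/ and viewed, at most 10 in all, crops included, and the job is handed in when it is done.

Besides the shell and the picture viewer there is one more tool, called after ">>>" as name(argument=value, ...), one argument or row to a line, values as JSON. arm_command: Moves the arm, as the interface text tells. Its arguments: {"type":"object","properties":{"moves":{"type":"string"}},"required":["moves"]}

```bash
mkdir -p pics; python3 - <<'E'
from cell import robot,camera
import cv2,numpy as np,pickle
d={n:camera(n) for n in("scene","side","wrist")}
pickle.dump(d,open('v0.pkl','wb'))
for n in d: cv2.imwrite(f'pics/{n}0.png',d[n]['frame']); print(n,d[n]['camera_matrix'].tolist(),d[n]['T'].round(3).tolist())
s=robot.observe();print(s['t'],s['ee_pos'],s['ee_rot'])
E
```

```text
scene [[496.558160800805, 0.0, 325.94679348479485], [0.0, 496.558160800805, 240.16840442536605], [0.0, 0.0, 1.0]] [[-0.163, -0.676, 0.718, 1.241], [0.987, -0.117, 0.115, 0.261], [0.006, 0.727, 0.686, 0.759], [0.0, 0.0, 0.0, 1.0]]
side [[469.2512200472825, 0.0, 319.2249049910222], [0.0, 469.2512200472825, 239.9802497441334], [0.0, 0.0, 1.0]] [[-0.938, 0.173, -0.302, 0.292], [-0.348, -0.483, 0.804, 0.841], [-0.007, 0.859, 0.513, 0.54], [0.0, 0.0, 0.0, 1.0]]
wrist [[371.64829954431775, 0.0, 319.17424730695063], [0.0, 371.64829954431775, 239.29189740077243], [0.0, 0.0, 1.0]] [[1.0, -0.001, 0.002, 0.55], [0.0, 0.945, 0.326, 0.083], [-0.002, -0.326, 0.945, 0.373], [0.0, 0.0, 0.0, 1.0]]
0.15 [5.49816317e-01 1.66864778e-05 2.30821933e-01] [-3.14063687e+00 -1.25541329e-04  1.57079182e+00]
```

View pics/scene0.png

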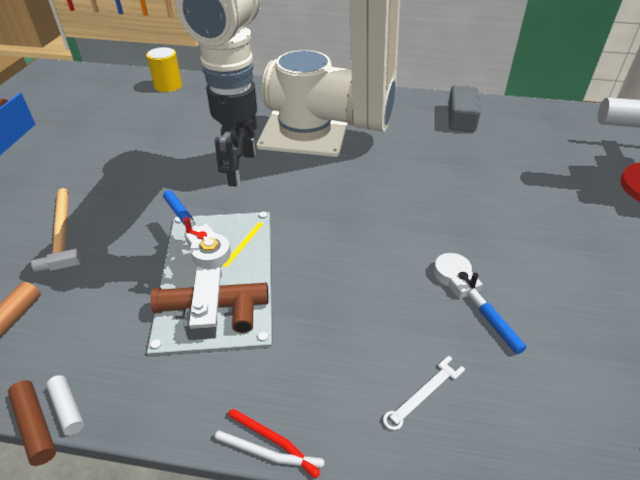

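View pics/side0.png

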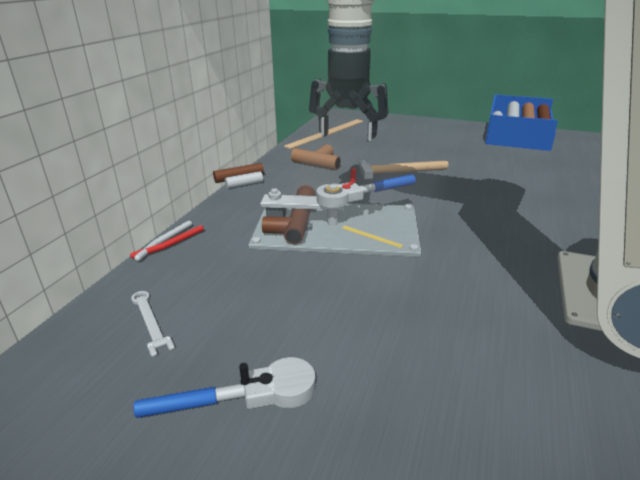

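View pics/wrist0.png

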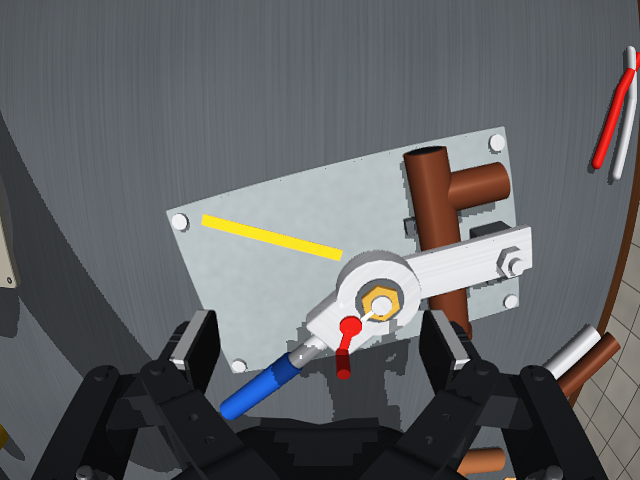

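Scene: pin at about (187,226), nut (209,243), blue grip (178,206). Side: pin (353,173), nut (334,188), grip (395,183). Wrist: nut (381,304), lever pivot (350,326), pin (343,370), grip from (298,362) to (222,415), stripe from (203,219) to (341,256). The spare is far off.

```bash
cat > h.py <<'E'
import numpy as np,cv2
def ray(c,u,v):
    K,T=c['camera_matrix'],c['T']; x=(u-K[0,2])/K[0,0]; y=(v-K[1,2])/K[1,1]
    if c.get('fish'):
        r=np.hypot(x,y); s=np.sin(r)/r if r>1e-9 else 1; d=np.array([x*s,-y*s,-np.cos(r)])
    else: d=np.array([x,-y,-1.])
    d=T[:3,:3]@d; return T[:3,3],d/np.linalg.norm(d)
def tri(rs):
    A=sum(np.eye(3)-np.outer(d,d) for o,d in rs); b=sum((np.eye(3)-np.outer(d,d))@o for o,d in rs)
    p=np.linalg.solve(A,b); return p,[1e3*np.linalg.norm((np.eye(3)-np.outer(d,d))@(p-o)) for o,d in rs]
def plane(c,u,v,z):
    o,d=ray(c,u,v); return o+d*(z-o[2])/d[2]
def blobs(f,col,box,amin=8):
    h=cv2.cvtColor(f,cv2.COLOR_BGR2HSV); H,S,V=cv2.split(h)
    m={'red':((H<6)|(H>174))&(S>200)&(V>60),'blue':(H>100)&(H<125)&(S>170)&(V>60),'yel':(H>15)&(H<32)&(S>120)&(V>90)}[col].astype(np.uint8)
    x0,y0,x1,y1=box; k=np.zeros_like(m);k[y0:y1,x0:x1]=m[y0:y1,x0:x1]
    out=[]
    for c in cv2.findContours(k,cv2.RETR_EXTERNAL,cv2.CHAIN_APPROX_NONE)[0]:
        if len(c)>=amin:
            p=c[:,0]; out.append((cv2.minAreaRect(c),p.min(0),p.max(0),p.mean(0)))
    return out
E
python3 - <<'E'
from h import *; import pickle
d=pickle.load(open('v0.pkl','rb')); d['wrist']['fish']=1
B={'scene':(150,180,275,275),'side':(320,160,425,255),'wrist':(190,200,420,440)}
for n in B:
  for c in('red','blue','yel'):
    for r,a,b,m in blobs(d[n]['frame'],c,B[n]): print(n,c,np.round(r[0]),np.round(r[1]),round(r[2]),a,b)
ims=[cv2.resize(d[n]['frame'][y:y+h,x:x+w],(400,400*h//w),interpolation=2)for n,(x,y,w,h) in {'scene':(155,185,80,80),'side':(315,160,80,80)}.items()]
cv2.imwrite('pics/z.png',np.hstack(ims))
E
```

```text
scene red [193. 229.] [26. 10.] 41 [184 218] [205 237]
scene blue [176. 205.] [34. 10.] 52 [164 191] [190 220]
scene yel [209. 244.] [13. 14.] 45 [200 238] [217 249]
scene yel [242. 244.] [ 5. 57.] 40 [223 222] [262 266]
side yel [372. 236.] [59.  1.] 18 [344 227] [400 246]
wrist red [347. 347.] [21. 64.] 8 [336 316] [361 379]
wrist blue [260. 388.] [24. 93.] 52 [220 353] [302 419]
wrist yel [381. 302.] [33. 38.] 51 [362 285] [399 320]
wrist yel [271. 237.] [143.  11.] 15 [202 214] [341 259]
```

View pics/z.png

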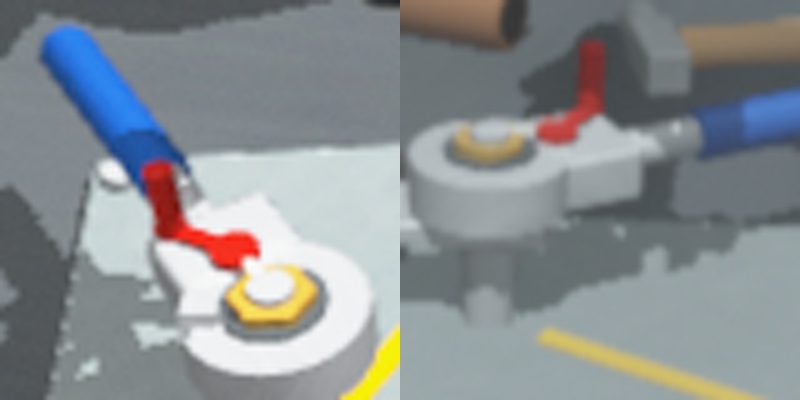

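```bash
python3 - <<'E'
from h import *; import pickle
d=pickle.load(open('v0.pkl','rb')); d['wrist']['fish']=1
P={'pin':[(187,225),(353.2,175),None],'pintop':[(186,218),(353.4,168.5),None],'nut':[(208.6,242),(333,186.6),(382,306)],'piv':[(202.6,235),(346,186.2),(350,326)],'gripfarend':[(166.5,194.5),(413,180),None],'collar':[(189,217),None,(293,366)]}
R={}
for k,v in P.items():
  p,e=tri([ray(d[n],*q) for n,q in zip(('scene','side','wrist'),v) if q]); R[k]=p; print(k,p.round(4),np.round(e,1))
for q in ((203,219),(341,256)): print('stripe',plane(d['wrist'],*q,.012).round(3))
w=R['piv']-R['nut'];print('piv dist',np.hypot(*w[:2]),np.degrees(np.arctan2(w[1],w[0])))
w=R['gripfarend']-R['nut'];print(np.hypot(*w[:2]),np.degrees(np.arctan2(w[1],w[0])))
w=R['pin']-R['piv'];print(np.hypot(*w[:2]),np.degrees(np.arctan2(w[1],w[0])))
print('wrist pin ray at pin z', plane(d['wrist'],343,365,R['pin'][2]))
E
```

```text
pin [ 0.5695 -0.1208  0.1157] [0.8 0.8]
pintop [ 0.5688 -0.1195  0.1326] [0.3 0.3]
nut [ 0.6002 -0.0673  0.1059] [0.3 0.8 1. ]
piv [ 0.5761 -0.0895  0.1002] [0.9 0.6 0.4]
gripfarend [ 0.4469 -0.2208  0.0812] [0.6 0.6]
collar [ 0.5247 -0.1376  0.0953] [0.5 0.5]
stripe [ 0.428 -0.019  0.012]
stripe [ 0.572 -0.06   0.012]
piv dist 0.032752360218001826 -137.42402897103776
0.21692583231211326 -134.95421788059357
0.03197875770406503 -101.95408676677427
wrist pin ray at pin z [ 0.56987467 -0.12066371  0.11569273]
```

>>> arm_command(
  moves="0 0 0.15 1 -3 0 0; 0 0 0.31 2 -6 0 0; 0 0 0.46 3 -9 0 0; 0 0 0.62 3.9 -12 -1 0; 0 0 0.776 3.9 -14.2 -3 0; 0 0 0.776 3.9 -14.2 -6 0; 0 0 0.776 3.9 -14.2 -9 0; 0 0 0.776 3.9 -14.2 -11 0",
)

```text
t: 1.15
ee_pos: [0.5883, -0.1419, 0.1195]
ee_rot: [-3.141, -0.002, 2.347]
wrist_force: [0.3, 0.3, 0.5]
grip_width: 0.0003
grip_force: 0.0
```

```bash
python3 - <<'E'
from cell import robot,camera
from h import *; import pickle
d={n:camera(n) for n in("scene","side","wrist")}
s=robot.observe();print(s['t'],s['ee_pos'],s['ee_rot'],s['wrist_force'],s['grip_width'],s['joints'])
f=[cv2.resize(d[n]['frame'][y:y+120,x:x+130],(390,360)) for n,x,y in(('scene',145,155),('side',290,110))]
cv2.imwrite('pics/c1.png',np.hstack(f))
E
```

```text
1.3 [ 0.58843072 -0.14179606  0.1204201 ] [-3.14064732e+00 -2.14967383e-03  2.34675045e+00] [-0.0910407  -0.5001361   1.07536659] -8.579075367001876e-05 [-3.75033558e-01  4.03431155e-01 -5.07589553e-02  1.11895453e+00
  1.29298633e-05  4.19807610e-01]
```

View pics/c1.png

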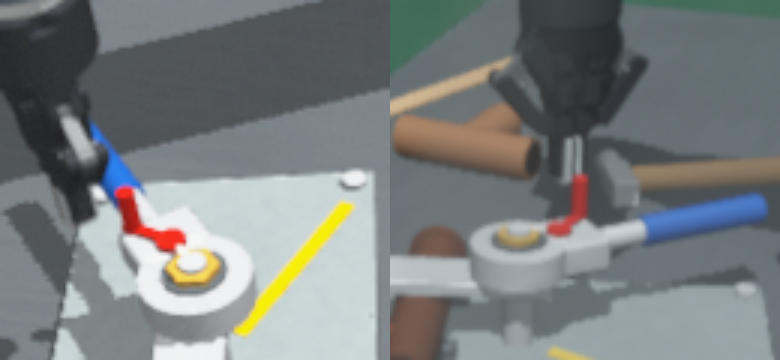

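The closed fingers stand on the counter-clockwise side of the pin (pin about (128,200) in the left half), with clearance. Next I push across.

>>> arm_command(
  moves="0 0 0 0 0 -0.6 0; 0 0 0 -0.6 0.6 -0.6 0; 0 0 0 -1.1 1.1 -0.6 0; 0 0 0 -1.5 1.5 -0.6 0; 0 0 0 -1.9 1.9 -0.6 0; 0 0 0 -2.3 2.3 -0.6 0; 0 0 0 -2.6 2.6 -0.6 0; 0 0 0 -2.8 2.85 -0.6 0",
)

```text
t: 2.3
ee_pos: [0.5609, -0.1132, 0.1154]
ee_rot: [3.141, 0.0, 2.347]
wrist_force: [0.8, -1.1, 1.7]
grip_width: -0.0
grip_force: 0.8
```

```bash
cat > look.py <<'E'
from cell import robot,camera
from h import *; import sys
d={n:camera(n) for n in("scene","side")}
s=robot.observe();print(s['t'],s['ee_pos'].round(4) if hasattr(s['ee_pos'],'round') else s['ee_pos'],s['wrist_force'])
f=[cv2.resize(d[n]['frame'][y:y+120,x:x+130],(390,360)) for n,x,y in(('scene',145,155),('side',290,110))]
cv2.imwrite(sys.argv[1],np.hstack(f))
E
python3 look.py pics/c2.png
```

```text
2.4 [ 0.5608 -0.113   0.1153] [-0.46367928 -0.64108262  0.88988403]
```

View pics/c2.png

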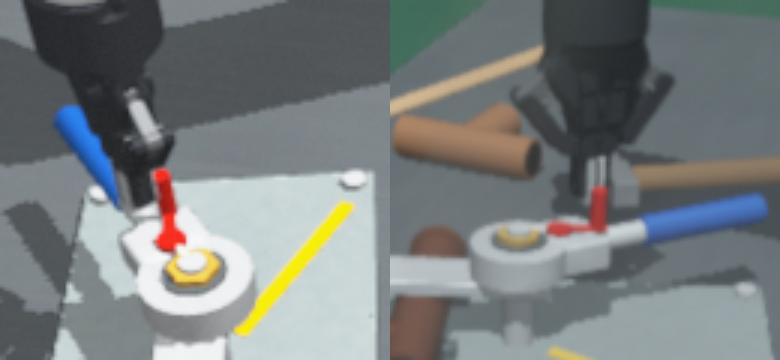

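Pin has swung to (166,210) left half, clearly over to the stripe side; ratchet hasn't moved. A few mm more brings it to the stop.

>>> arm_command(
  moves="0 0 0 -0.1 0.1 0 0; 0 0 0 -0.2 0.2 0 0; 0 0 0 -0.25 0.25 0 0; 0 0 0 -0.3 0.3 0 0; 0 0 0 -0.3 0.3 0 0; 0 0 0 -0.3 0.3 0 0; 0 0 0 0.2 -0.2 0 0; 0 0 0 0.6 -0.6 0 0",
)

```text
t: 3.4
ee_pos: [0.567, -0.1198, 0.1151]
ee_rot: [-3.141, -0.001, 2.347]
wrist_force: [0.7, 0.2, 0.3]
grip_width: 0.0001
grip_force: 0.0
```

```bash
python3 look.py pics/c3.png
```

```text
3.5 [ 0.5673 -0.1201  0.115 ] [-0.58796036  0.33067111  0.26205196]
```

View pics/c3.png

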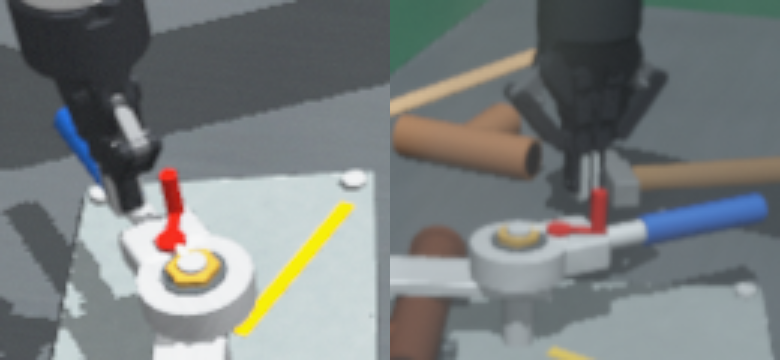

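```bash
python3 - <<'E'
from h import *; from cell import camera,robot
d={n:camera(n) for n in("scene","side")}
p,e=tri([ray(d['scene'],202,225),ray(d['side'],359.7,180.7)]);print(p,e)
N=np.array([.6002,-.0673]);a0=np.radians(-135.5);h=np.array([np.cos(a0),np.sin(a0)]);l=np.array([-h[1],h[0]])
w=p[:2]-N;print('along',w@h,'lat',w@l)
c=np.array([.567,-.12]); print(robot.observe()['ee_pos'])
S=N+.15*h+.045*l;print('start shift cm',(S-c)*100)
for t in range(0,66,4):
  a=-np.radians(t);R=np.array([[np.cos(a),-np.sin(a)],[np.sin(a),np.cos(a)]])
  print(t,round(a,3),((N+R@(.15*h+.023*l)-S)*100).round(2))
E
```

```text
[ 0.55089017 -0.10019627  0.10853808] [np.float64(5.680990999889506), np.float64(5.680990999889562)]
along 0.05822755604228653 lat -0.011098439249678477
[ 0.56687143 -0.11960315  0.11501224]
start shift cm [-4.22466505 -8.45326599]
0 -0.0 [-1.54  1.57]
4 -0.07 [-2.37  2.23]
8 -0.14 [-3.15  2.95]
12 -0.209 [-3.87  3.72]
16 -0.279 [-4.54  4.54]
20 -0.349 [-5.15  5.41]
24 -0.419 [-5.7   6.32]
28 -0.489 [-6.18  7.26]
32 -0.559 [-6.6   8.23]
36 -0.628 [-6.95  9.23]
40 -0.698 [-7.23 10.25]
44 -0.768 [-7.43 11.29]
48 -0.838 [-7.57 12.34]
52 -0.908 [-7.63 13.4 ]
56 -0.977 [-7.61 14.46]
60 -1.047 [-7.52 15.52]
64 -1.117 [-7.36 16.56]
```

>>> arm_command(
  moves="0 0 0 2 -2.2 0 0; 0 0 0 2 -5 0 0; 0 0 0 -1 -7.5 0 0; 0 0 0 -4.2 -8.5 0 0; 0 0 0 -4.2 -8.5 -2 0; 0 0 0 -4.2 -8.5 -4 0; 0 0 0 -4.2 -8.5 -5.3 0; 0 0 0 -4.2 -8.5 -5.3 0",
)

```text
t: 4.6
ee_pos: [0.5246, -0.2041, 0.0615]
ee_rot: [-3.141, -0.002, 2.347]
wrist_force: [0.2, -0.1, -0.1]
grip_width: 0.0
grip_force: 0.0
```

```bash
cat > pin.py <<'E'
from cell import robot,camera
from h import *; import sys
d={n:camera(n) for n in("scene","side")}
s=robot.observe();print(s['t'],s['ee_pos'],s['wrist_force'])
f=[cv2.resize(d[n]['frame'][y:y+80,x:x+80],(400,400),interpolation=2) for n,x,y in(('scene',155,185),('side',315,150))]
cv2.imwrite(sys.argv[1],np.hstack(f))
E
python3 pin.py pics/c4.png
```

```text
4.7 [ 0.5252815  -0.20451261  0.06269816] [ 0.861681   -0.05971627  0.11120526]
```

View pics/c4.png

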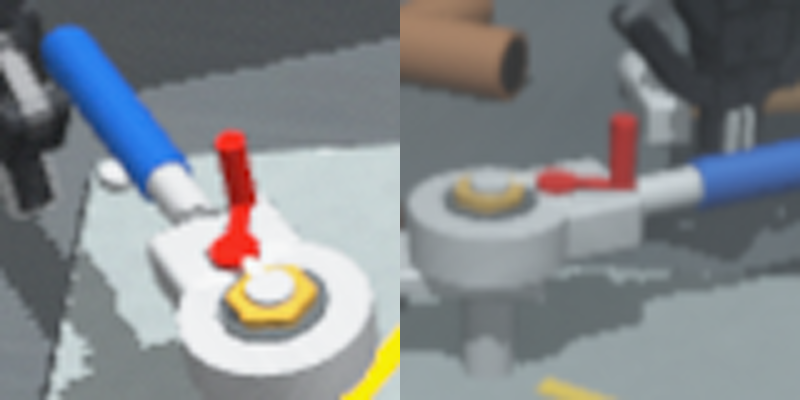

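Pin mid now at scene (202,218.8), side (359.4,180.4), leaning to the clockwise side; nut and head not turned (my earlier scene row was misread).

```bash
python3 - <<'E'
from h import *; import pickle
d=pickle.load(open('v0.pkl','rb'))
p,e=tri([ray(d['scene'],202,218.8),ray(d['side'],359.4,180.4)]);print(p,e)
N=np.array([.6002,-.0673]);a0=np.radians(-135.5);h=np.array([np.cos(a0),np.sin(a0)]);l=np.array([-h[1],h[0]])
w=p[:2]-N;print('along',w@h,'lat',w@l)
E
```

```text
[ 0.54763617 -0.09777533  0.11558563] [np.float64(0.12738618882678254), np.float64(0.12738618882681974)]
along 0.05885161977825993 lat -0.015105932019216652
```

Lateral is -15 mm, fully over. Now the swing.

>>> arm_command(
  moves="0 0 0 -0.8 0.8 0 0; 0 0 0 -1.5 1.5 0 0; 0 0 -0.07 -2.35 2.25 0 0; 0 0 -0.14 -3.15 2.95 0 0; 0 0 -0.21 -3.85 3.7 0 0; 0 0 -0.28 -4.55 4.55 0 0; 0 0 -0.35 -5.15 5.4 0 0; 0 0 -0.42 -5.7 6.3 0 0",
)

```text
t: 5.7
ee_pos: [0.4679, -0.1423, 0.0628]
ee_rot: [3.142, 0.003, 1.924]
wrist_force: [1.8, -7.3, -3.1]
grip_width: 0.0002
grip_force: 3.7
```

```bash
python3 look.py pics/c5.png
```

```text
5.8 [ 0.4675 -0.1411  0.0628] [-0.71129996 -0.30085431 -0.3632579 ]
```

View pics/c5.png

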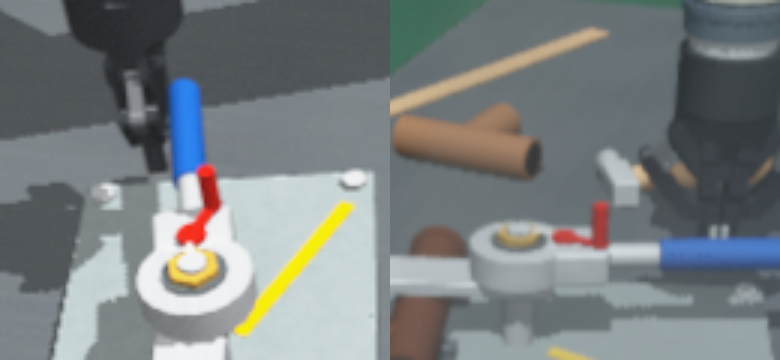

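Handle swung ~24° and the nut's white mark turned with it. Continue to ~62°.

>>> arm_command(
  moves="0 0 -0.07 -0.5 0.95 0 0; 0 0 -0.16 -1 2.2 0 0; 0 0 -0.25 -1.4 3.5 0 0; 0 0 -0.35 -1.7 5 0 0; 0 0 -0.45 -1.9 6.5 0 0; 0 0 -0.55 -1.9 8 0 0; 0 0 -0.62 -1.85 9.2 0 0; 0 0 -0.665 -1.75 9.75 0 0",
)

```text
t: 6.8
ee_pos: [0.4494, -0.0441, 0.0626]
ee_rot: [-3.141, 0.002, 1.262]
wrist_force: [-6.3, -5.7, 4.3]
grip_width: -0.0002
grip_force: 3.8
```

>>> arm_command(
  moves="0 0 0 0 0 0 0; 0 0 0 0 -0.5 0 0; 0 0 0 -0.2 -2 0 0; 0 0 0 -0.5 -4 0 0; 0 0 0 -0.5 -5 3 0; 0 0 0 -0.5 -5 7 0; 0 0 0 -0.5 -5 11 0; 0 0 0 -0.5 -5 11 0",
)

```text
t: 7.8
ee_pos: [0.4468, -0.0955, 0.1749]
ee_rot: [3.136, 0.0, 1.261]
wrist_force: [-0.6, -1.0, 0.1]
grip_width: -0.0
grip_force: 0.0
```

```bash
python3 look.py pics/c6.png
```

```text
7.9 [ 0.4454 -0.0947  0.1721] [0.01412233 0.0957225  0.6744655 ]
```

View pics/c6.png

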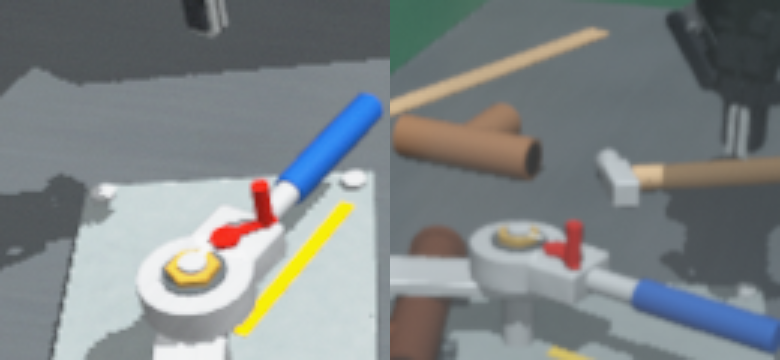

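Handle lies parallel above the stripe, pin base about (267,222), on the clockwise side; the gripper is clear. One numeric check of handle, pin and mark.

```bash
python3 - <<'E'
from h import *; from cell import camera,robot
import pickle
d=camera('scene');s=camera('side'); o=pickle.load(open('v0.pkl','rb'))['scene']
p,e=tri([ray(d,145+263/3,155+203/3),ray(s,290+183/3,110+244/3)]);print('pin',p,e)
N=np.array([.6002,-.0673])
g=[b for b in blobs(d['frame'],'blue',(225,180,280,225))]
r=max(g,key=lambda b:b[0][1][0]*b[0][1][1])[0];w=plane(d,*r[0],.084)[:2]-N;a=np.arctan2(w[1],w[0]);print('grip',np.hypot(*w),np.degrees(a))
h=np.array([np.cos(a),np.sin(a)]);l=np.array([-h[1],h[0]]);q=p[:2]-N;print(q@h,q@l)
# white mark: ray pattern of saturation around nut axis at z=.107
for n,c in(('start',o),('now',d)):
  M=np.linalg.inv(c['T']);K=c['camera_matrix'];S=cv2.cvtColor(c['frame'],cv2.COLOR_BGR2HSV)[...,1]
  out=[]
  for t in range(0,360,15):
    v=[]
    for rr in(.010,.012,.014):
      x=M@[N[0]+rr*np.cos(np.radians(t)),N[1]+rr*np.sin(np.radians(t)),.107,1]
      v.append(S[round(K[1,2]-K[1,1]*x[1]/-x[2]),round(K[0,2]+K[0,0]*x[0]/-x[2])])
    out.append((t,int(np.mean(v))))
  print(n,out)
E
```

```text
pin [ 0.54825889 -0.03495933  0.11585333] [np.float64(0.5198864646101305), np.float64(0.519886464610169)]
grip 0.1644473099886317 163.4619093987684
0.058998200726197145 -0.01621758624348783
start [(0, 99), (15, 90), (30, 103), (45, 99), (60, 107), (75, 122), (90, 156), (105, 155), (120, 132), (135, 113), (150, 110), (165, 78), (180, 45), (195, 21), (210, 25), (225, 1), (240, 39), (255, 83), (270, 102), (285, 139), (300, 163), (315, 149), (330, 144), (345, 119)]
now [(0, 100), (15, 90), (30, 103), (45, 99), (60, 108), (75, 125), (90, 155), (105, 153), (120, 132), (135, 94), (150, 13), (165, 2), (180, 31), (195, 22), (210, 30), (225, 51), (240, 81), (255, 75), (270, 100), (285, 137), (300, 162), (315, 150), (330, 144), (345, 119)]
```

```bash
python3 -c "
from cell import close_job
print(close_job())"
```

```text
the job is handed in; nothing more can be done
None
```

The job is handed in, with no verdict returned: the lever is fully over to the clockwise side (pin about 16 mm across), the handle and nut turned about 61° clockwise to lie over the stripe, the gripper is clear, and the arm never went near the spare.

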